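Index the dish turntable and clamp it with the draw latch

ROBOT

A 6-joint arm with a two-finger parallel gripper is mounted at the origin on a cart in front of the work surface, level with it; the furniture and walls round the work are solid. World frame = base frame: x ahead of the robot, y to its left, z up, the work surface at z = 0. Lengths are in m, angles in rad, forces in N, time in s.
With the tool pointing down it reaches from about 0.25 to 0.8 m from the base axis. Payload 3.9 kg.
Tool frame: the origin (TCP) lies on the mounting face of the last link; the fingertips stand 173 mm ahead of it and the grasp point (between the pads) lies 155 mm ahead of it; z points along the fingers, y is the line along which they close (so a half turn about z gives the same grasp; the last joint's range is limited). The gripper opens to 85 mm and grips with 20 to 120 N. Pads are 22 mm wide; open, the fingers measure 114 mm over their backs; the gripper's body (76 mm by 85 mm) begins 54 mm behind the grasp point. The pads swing forward as they close: fully open they stand 13 mm farther back than shut.
Start: joints at [-1.12, 0.26, -0.138, 1.173, 0, 1.571], TCP at [0.229, -0.473, 0.405] pointing down, gripper open.
Joint ranges: [-2.78, 2.78], [-0.83, 1.72], [-1.28, 1.37], [-1.9, 2.12], [-1.57, 1.48], [-3.14, 3.14]. Speed limits (rad/s): [2.57, 2.57, 3.14, 3.14, 3.14, 3.14].

INTERFACE

Orientations are given as [roll, pitch, yaw] about the fixed x, y, z axes, in that order (R = Rz(yaw) Ry(pitch) Rx(roll)).
In Python, from rig import * gives the robot as it stands.
- The arm moves only by the shell command python3 -m pendant 'ROWS' [FORCE]. ROWS is JSON, a list of rows, each an object of numbers: "hand": the gripper command: -1 is shut, 1 is fully open, values between are in proportion; "dx", "dy", "dz": the shift along the tool's x, y, z in m; "twist": the turn about the tool's z in rad. In form: [{"hand": .., "dx": .., "dy": .., "dz": .., "twist": ..}, ...]. A call has 1 to 12 rows; each row shifts and turns the commanded pose from where the row before left it, along the tool's axes as they then stand; what a row does not reach is not made up. A row lasts 1/10 s, in which the tool goes at most 50 mm and 8.59 degrees, less where a joint would pass 70% of its speed; a pose out of reach is approached as far as the arm can. A call with a gripper value outside its range is refused whole. The fingers move at their own pace and stop on an object; FORCE is the grip in N (left out, the last holds). Time passes only in rows, so rows that do not move let the fingers close. It gives the time, the measured TCP pose, the force, the opening and the grip force at its end, in the units of the state.
- get_state(): the state, without advancing time (a new reading comes with each control period).
- capture(name): name is "scene" or "top" or "wrist"; returns the picture (384x512x3 uint8, red, green, blue); there is no depth.
- get_calibration(name): a dict with "vertical_fov" (degrees; the focal length in pixels is half the picture's height over the tangent of half this angle, whatever the lens; pixels are square), "cx", "cy" (the principal point, pixels), "pose" (4x4, takes a point from camera to world coordinates). Camera axes: x right, y down, z forward; pixel columns grow to the right and rows downward; lengths in m; the calibration is good to about 2 mm. A picture is of the moment at which its call begins: read the wrist's pose just before it. get_calibration takes no time and is no camera call; for the wrist camera it gives the pose at the moment of the call.
- finish_job(): hands the job in; it is judged then, once.
The state is a dict: "time": time; "joints": joint angles; "joint_velocities": joint speeds; "joint_efforts": joint torques, N m; "tcp_pos": TCP position; "tool_rot": TCP orientation; "wrist_force": force on the tool from outside, world axes, zero at the start; "wrist_torque": the same for the moment, N m; "grip_width": opening from 0.0 (shut) to 1.0 (fully open); "grasp_force": force on a finger pad.
Only numpy, scipy, OpenCV 4.12 (cv2) and the standard library are available. Lean on these libraries where they do the work, as an engineer would, in place of code of your own. Each camera call takes 0.05 s, during which the arm holds its last target. There are 200 camera calls.

TASK

Lock the petri dish turntable for transport: turn it until its red stripe and keeper line up with the red pointer, hook the latch's wire loop over the keeper while the lever is still open, then push the lever right over past centre until it lies flat and the latch stays clamped by itself. Do not touch the dish, and leave the other things on the bench where they are.

Things in the scene. Friction and masses are not known exactly. Their poses are not given: they have to be found in the camera images.
- stage: Aluminium rotary dish stage fixed to the worktop, 360 x 200 mm with turntable. Origin on the worktop under the turntable's axis; x points level from the turntable to the draw latch (all 'stage x' are along it), z up. A small red index pointer is fixed just outside the rim, stage x = 107 to 123 mm, 24 mm high; the latch stands beyond it.
- turntable (a joint): Angle of the grey turntable about the vertical (rad, growing anticlockwise from above, range -1.6 to 0.4). 0: its red stripe and the keeper on its rim point exactly at the red pointer and the latch. Starts well negative. Turns freely with a little friction and stays where it is left. Disc 200 mm across, its top 22 mm above the worktop.
- push_knob (a point): Upright black finger knob on the turntable, 14 mm thick (18 mm at head and foot), from 22 to 64 mm above the worktop; this point is on its axis, 44 mm above the worktop, 84 mm from the turntable's axis, 70 degrees clockwise (from above) from the keeper. It may be gripped or pushed to turn the turntable.
- keeper_top (a point): The latch's keeper: a steel block 22 mm wide standing on the turntable's rim, top 44 mm above the worktop, with a 3 mm lip on its inner side (towards the turntable's axis) at 40 to 44 mm. This point is at the top over its inner face, 88 mm from the turntable's axis; its x axis points radially outwards, y along its width.
- keeper (a joint): How far the spring-loaded keeper has been drawn outwards (m): 0 at rest, up to 0.008; spring 4500 N/m. About 0.004 when the latch is clamped on it.
- bail_bar (a point): Middle of the cross bar of the latch's wire loop; y axis along the bar. Steel wire 6 mm thick, 38 mm clear inside, 90 mm from its pins on the lever to the bar. It starts raised, its bar about 20 mm beyond the lever's end. With the lever open and the keeper in line it swings down past the inner side of the keeper's lip (2 to 10 mm clear) to the disc, bar middle then 25 mm above the worktop.
- bail (a joint): Angle of the wire loop relative to the lever (rad), growing as the loop is lifted. Elevation of its arms above level, from the pins towards the turntable, = this angle minus the lever angle. The hinge is a little stiff (0.009 N m): steeper than about 1 rad the loop stays where it is put (as at the start); swung lower it falls down onto the turntable by itself.
- lever (a joint): Lever angle (rad): 0 closed, flat, pointing away from the turntable; 1.57 upright; 1.85 open stop. Starts open, stays where left (friction 0.04 N m). The loop's pins are 22 mm from its pivot at elevation (lever angle - 0.28) from outward level. Closing it draws the hooked loop outwards and tight; it needs a few N at its end until it snaps past centre and rests at 0.
- lever_end (a point): End of the lever's red grip, on the middle of its thickness. The grip is 36 mm wide, 9 mm thick and reaches from 48 to 84 mm from the pivot; its middle plane lies 7.5 mm from the pivot on the side that is up when closed and that faces the turntable when upright. Closed, the grip's top is 48 mm above the worktop.
- lever_pivot (a point): Lever's pivot, on the bracket between the loop's arms: stage x = 158 mm, 36 mm above the worktop. The pivot and the loop's pins turn about axes level and square to the stage's x axis.
- dish: Petri dish 90 mm across and 15 mm high, held by three clips at the middle of the turntable (on top of a 1.5 mm pad); it stays there and turns with it. Origin at the centre of its underside.
- cryo_box_centre (a point): Bystander, loose: blue-lidded cardboard freezer box, 137x137x52 mm; point at its centre.
- rack_green_centre (a point): Bystander, loose: green tube rack with tubes, 60x172x47 mm; point at its centre.
- pcr_plate_centre (a point): Bystander, loose: white 96-well plate, 85x127x16 mm; point at its centre.
- marker_blue_centre (a point): Bystander, loose: white marker pen with a blue cap, 13x130x14 mm; point at its centre.
- timer_centre (a point): Bystander, loose: small white kitchen-style timer, 58x72x21 mm; point at its centre.

How it is judged:
On the way, in this order (a step that is already met when the one before it is completed fails the run):
1. the turntable's stripe is turned to the pointer (within 0.06 rad) (value of joint turntable between -0.06 and 0.06 rad), for 0.2 s.
2. the loop's bar is down behind the keeper, below its top, with the lever still open (above 0.9 rad) and the turntable lined up (all of step 1 and x of bail_bar in the frame of keeper_top between -0.025 and -0.001 m and z of bail_bar in the frame of keeper_top below -0.003 m and y of bail_bar in the frame of keeper_top between -0.012 and 0.012 m and value of joint lever above 0.9 rad), for 0.2 s.
3. the lever is past centre and down (below 0.1 rad) with the keeper drawn out more than 2.5 mm (value of joint lever below 0.1 rad and value of joint keeper above 0.0025 m), for 0.2 s.
At the end, for the whole second after the job is handed in: Turntable within 0.06 rad of its index, the loop's bar behind the keeper and below its top, the lever at rest below 0.1 rad, the keeper held drawn out by more than 2.5 mm by the latch alone (all of step 1 and all of step 3 and x of bail_bar in the frame of keeper_top between -0.025 and -0.001 m and z of bail_bar in the frame of keeper_top below -0.003 m and y of bail_bar in the frame of keeper_top between -0.012 and 0.012 m and velocity of joint lever between -0.1 and 0.1 rad/s); the robot touches nothing.
It fails at once if a bystander on the bench is shifted by more than 30 mm (distance of any of cryo_box_centre, rack_green_centre, pcr_plate_centre, marker_blue_centre, timer_centre from where it was at the start of the episode above 0.03 m).
It fails at once if the petri dish is touched by the robot (more than 1 N) (contact force between any of the fingers, the arm and dish above 1 N).
It also fails if it takes over 58 s, if anything falls off the work surface, if the arm or the gripper's body presses on something with over 40 N, if the wrist force passes 120 N, or if a joint passes its speed limit or range.

## Working session

There is one attempt and no reset: what is moved stays moved. The work goes in short steps, Python scripts to look and compute and a shell command to move; the robot and the scene stay as the last step left them, time stands still between calls to the robot, and variables do not carry over. Pictures are saved under pics/ and viewed, at most 10 in all, crops included, and the job is handed in when it is done.

```bash
mkdir -p pics; python3 - <<'E'
from rig import *
import cv2,numpy as np
s=get_state();print(s['time'],s['tcp_pos'],s['tool_rot'],s['grip_width'])
for n in ("scene","top"):
    im=capture(n);cv2.imwrite(f"pics/{n}0.png",im[:,:,::-1]);c=get_calibration(n);print(n,c['vertical_fov'],c['cx'],c['cy'],np.round(c['pose'],3).tolist())
a=cv2.imread("pics/scene0.png");b=cv2.imread("pics/top0.png")
E
```

```text
0.0 [ 0.22857103 -0.47224825  0.40384401] [-3.13955664e+00  2.33528661e-06  4.50775606e-01] 0.9985300000447056
scene 46.025645385612755 261.2838269649203 194.02358682999588 [[-0.872, -0.306, 0.383, -0.068], [-0.49, 0.53, -0.692, 1.069], [0.009, -0.791, -0.612, 0.995], [0.0, 0.0, 0.0, 1.0]]
top 56.98435632950609 262.3374678668558 194.6300723462651 [[0.018, -0.999, 0.049, 0.474], [-1.0, -0.018, 0.006, 0.021], [-0.005, -0.049, -0.999, 1.138], [0.0, 0.0, 0.0, 1.0]]
```

View pics/top0.png

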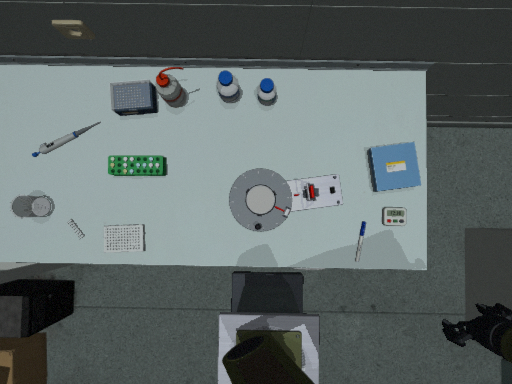

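View pics/scene0.png

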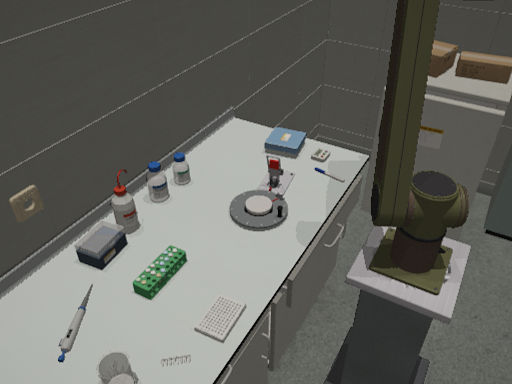

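The top view shows the turntable at about (261,200), keeper at (288,211), knob at (258,226), and the latch at about (310,191), so stage x points to image right. Next I'll locate these more precisely.

```bash
cat > h.py <<'E'
import numpy as np,cv2
from scipy.spatial.transform import Rotation as Rot
def K(c): return 192/np.tan(np.radians(c['vertical_fov']/2))
def ray(c,u,v,z):
    P=np.array(c['pose']);f=K(c)
    d=P[:3,:3]@np.array([(u-c['cx'])/f,(v-c['cy'])/f,1.]);o=P[:3,3]
    return o+d*(z-o[2])/d[2]
def proj(c,p):
    P=np.array(c['pose']);f=K(c);q=P[:3,:3].T@(np.array(p)-P[:3,3])
    return q[0]/q[2]*f+c['cx'],q[1]/q[2]*f+c['cy']
E
python3 - <<'E'
from rig import *
from h import *
im=cv2.imread("pics/top0.png");c=get_calibration("top")
cv2.imwrite("pics/topz.png",cv2.resize(im[155:245,220:350],None,fx=6,fy=6,interpolation=cv2.INTER_CUBIC))
hsv=cv2.cvtColor(im,cv2.COLOR_BGR2HSV);roi=np.zeros(im.shape[:2],np.uint8);roi[160:240,222:350]=1
m=((im.max(2)<150)&(roi>0)).astype(np.uint8)
cs=max(cv2.findContours(m,0,1)[0],key=cv2.contourArea);e=cv2.fitEllipse(cs);print(e)
print("disc",ray(c,*e[0],.022))
r=((hsv[...,1]>120)&((hsv[...,0]<10)|(hsv[...,0]>170))&(roi>0)).astype(np.uint8)
n,l,st,ce=cv2.connectedComponentsWithStats(r)
for i in range(1,n):print(st[i],ce[i],ray(c,*ce[i],.024))
print("knob",ray(c,258,226,.064),"keeper",ray(c,288,211,.044))
E
```

```text
((260.42181396484375, 199.3509521484375), (63.010135650634766, 63.59645462036133), 94.32806396484375)
disc [0.51367019 0.0334178  0.022     ]
[309 185   6  13  55] [311.30909091 191.36363636] [ 0.54164016 -0.12649546  0.024     ]
[294 194   5   2   8] [296.  194.5] [ 0.53088856 -0.07841292  0.024     ]
[275 206   9   6  19] [278.84210526 208.26315789] [ 0.48658754 -0.0250548   0.024     ]
knob [0.4313809  0.03879441 0.064     ] keeper [ 0.47843104 -0.05262957  0.044     ]
```

View pics/topz.png

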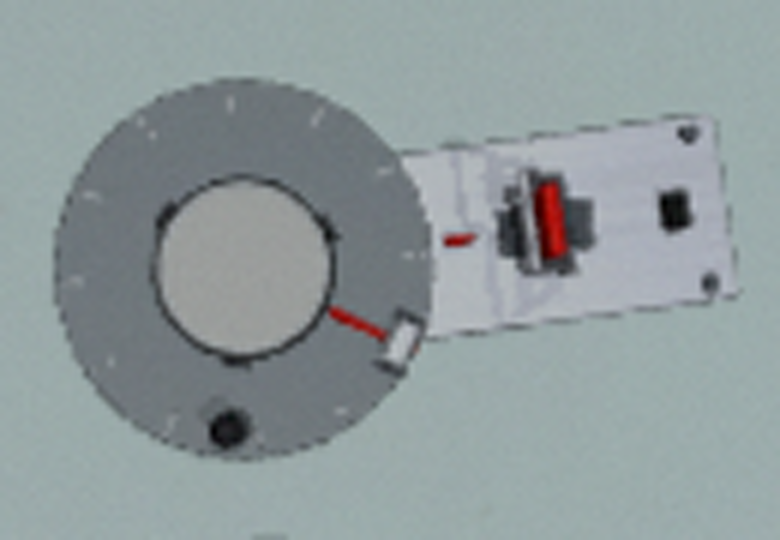

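The enlarged view shows the stripe and keeper at (400,340), the pointer at (460,240), the knob at (228,428), and the lever's red grip at (552,218). So stage yaw is about -1.42 and the turntable about -0.55 rad. I'm moving above the knob now.

```bash
python3 -m pendant '[{"hand":1,"dx":0.0336,"dy":-0.0308},{"hand":1,"dx":0.0336,"dy":-0.0308},{"hand":1,"dx":0.0336,"dy":-0.0308},{"hand":1,"dx":0.0336,"dy":-0.0308},{"hand":1,"dx":0.0336,"dy":-0.0308},{"hand":1,"dx":0.0336,"dy":-0.0308},{"hand":1,"dx":0.0336,"dy":-0.0308},{"hand":1,"dx":0.0336,"dy":-0.0308},{"hand":1,"dx":0.0336,"dy":-0.0308},{"hand":1,"dx":0.0336,"dy":-0.0308},{"hand":1,"dx":0.0336,"dy":-0.0308},{"hand":1,"dx":0.0336,"dy":-0.0308}]' 20
python3 -m pendant '[{"hand":1,"twist":0.12},{"hand":1,"twist":0.12},{"hand":1,"twist":0.12},{"hand":1,"twist":0.12},{"hand":1},{"hand":1}]'
python3 - <<'E'
from rig import *
from h import *
c=get_calibration("wrist");im=capture("wrist");cv2.imwrite("pics/w1.png",im[:,:,::-1])
print(c['vertical_fov'],np.round(c['pose'],3).tolist(),get_state()['tool_rot'])
for p in [(.431,.036,.064),(.5137,.0334,.022),(.531,-.078,.024)]: print(proj(c,p))
E
```

```text
59.735652893169934 [[0.436, -0.855, -0.28, 0.3], [-0.9, -0.415, -0.133, -0.438], [-0.003, 0.31, -0.951, 0.373], [0.0, 0.0, 0.0, 1.0]] [-3.14013926e+00 -2.17683690e-05  4.50807073e-01]
(np.float64(-380.44675777806526), np.float64(-502.2863404560097))
(np.float64(-268.0251051217077), np.float64(-576.8899194314305))
(np.float64(-84.19851442335383), np.float64(-499.5524607814058))$[0]: bad value
$[0]: bad value
```

View pics/w1.png

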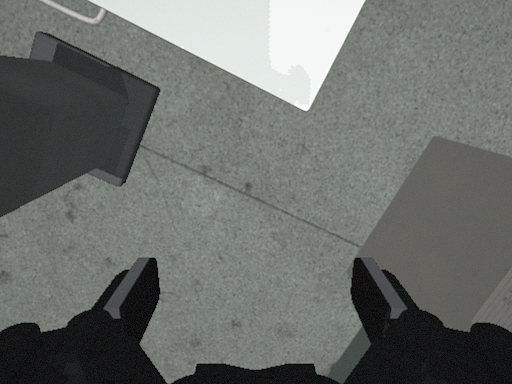

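The move was refused because each row needs all its fields. The arm hasn't moved, and this picture shows only the floor and the fingers at the bottom. I'm sending it again with complete rows.

```bash
python3 -m pendant '[{"hand":1,"dx":0.0336,"dy":-0.0308,"dz":0,"twist":0},{"hand":1,"dx":0.0336,"dy":-0.0308,"dz":0,"twist":0},{"hand":1,"dx":0.0336,"dy":-0.0308,"dz":0,"twist":0},{"hand":1,"dx":0.0336,"dy":-0.0308,"dz":0,"twist":0},{"hand":1,"dx":0.0336,"dy":-0.0308,"dz":0,"twist":0},{"hand":1,"dx":0.0336,"dy":-0.0308,"dz":0,"twist":0},{"hand":1,"dx":0.0336,"dy":-0.0308,"dz":0,"twist":0},{"hand":1,"dx":0.0336,"dy":-0.0308,"dz":0,"twist":0},{"hand":1,"dx":0.0336,"dy":-0.0308,"dz":0,"twist":0},{"hand":1,"dx":0.0336,"dy":-0.0308,"dz":0,"twist":0},{"hand":1,"dx":0.0336,"dy":-0.0308,"dz":0,"twist":0},{"hand":1,"dx":0.0336,"dy":-0.0308,"dz":0,"twist":0}]' 20
python3 -m pendant '[{"hand":1,"dx":0,"dy":0,"dz":0,"twist":0.12},{"hand":1,"dx":0,"dy":0,"dz":0,"twist":0.12},{"hand":1,"dx":0,"dy":0,"dz":0,"twist":0.12},{"hand":1,"dx":0,"dy":0,"dz":0,"twist":0.12},{"hand":1,"dx":0,"dy":0,"dz":0,"twist":0},{"hand":1,"dx":0,"dy":0,"dz":0,"twist":0}]'
python3 - <<'E'
from rig import *
from h import *
c=get_calibration("wrist");im=capture("wrist");cv2.imwrite("pics/w2.png",im[:,:,::-1])
s=get_state();print(c['vertical_fov'],np.round(c['pose'],3).tolist(),s['tcp_pos'],s['tool_rot'],s['time'])
for p in [(.431,.036,.064),(.5137,.0334,.022),(.531,-.078,.024)]: print(proj(c,p))
E
```

```text
time: 1.35
tcp_pos: [0.4308, 0.0378, 0.4047]
tool_rot: [3.141, -0.0, 0.451]
wrist_force: [0.2, -1.6, 0.1]
grip_width: 0.999
grasp_force: 0.0
time: 1.95
tcp_pos: [0.4306, 0.0043, 0.4045]
tool_rot: [-3.118, 0.001, 0.003]
wrist_force: [-0.8, -0.2, -0.2]
grip_width: 1.003
grasp_force: 0.0
59.735652893169934 [[0.003, -0.95, -0.312, 0.51], [-1.0, -0.01, 0.022, 0.005], [-0.024, 0.311, -0.95, 0.373], [0.0, 0.0, 0.0, 1.0]] [0.43064788 0.00463051 0.40450134] [-3.11820710e+00  8.41191395e-04  3.80742461e-03] 2.0
(np.float64(230.20156868245016), np.float64(172.37746194581283))
(np.float64(235.0995885646577), np.float64(81.37483172011989))
(np.float64(349.62228952630153), np.float64(62.79851498083531))
```

View pics/w2.png

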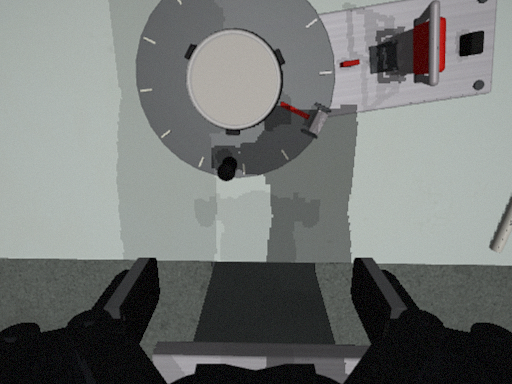

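The wrist view shows the knob head at (228,165), the keeper at (317,120), the pointer at (349,63), and the lever with its raised loop at (430,45). These match the predictions within a few pixels. The TCP y has drifted, so I'll settle and check the joints.

```bash
python3 -m pendant '[{"hand":0.2,"dx":0,"dy":0,"dz":0,"twist":0},{"hand":0.2,"dx":0,"dy":0,"dz":0,"twist":0}]'
python3 - <<'E'
from rig import *
from h import *
s=get_state();print(np.round(s['joints'],3),s['tcp_pos'],s['tool_rot'])
im=cv2.imread("pics/w2.png");hsv=cv2.cvtColor(im,cv2.COLOR_BGR2HSV)
P=[[0.003,-0.95,-0.312,0.51],[-1.0,-0.01,0.022,0.005],[-0.024,0.311,-0.95,0.373],[0,0,0,1]]
c=get_calibration("wrist");c['pose']=P
m=(im.max(2)<45)&(np.indices(im.shape[:2])[0]<190);n,l,st,ce=cv2.connectedComponentsWithStats(m.astype(np.uint8))
for i in range(1,n):
    if st[i][4]>60:print(st[i],ce[i])
r=((hsv[...,1]>120)&((hsv[...,0]<10)|(hsv[...,0]>170))).astype(np.uint8)
n,l,st,ce=cv2.connectedComponentsWithStats(r)
for i in range(1,n):
    if st[i][4]>20:print("red",st[i],ce[i],ray(c,*ce[i],.024))
print("knob top",ray(c,227.5,167,.064),"foot",ray(c,228,158,.064))
w=((im.min(2)>150)).astype(np.uint8);w[150:]=0;w[:,:170]=0;w[:,290:]=0
k=max(cv2.findContours(w,0,1)[0],key=cv2.contourArea);e=cv2.fitEllipse(k);print(e,"dish",ray(c,*e[0],.0385))
E
```

```text
time: 2.2
tcp_pos: [0.4307, 0.0051, 0.4046]
tool_rot: [-3.118, 0.0, 0.005]
wrist_force: [0.2, 0.7, -0.1]
grip_width: 0.688
grasp_force: 0.0
[ 0.004  0.099 -0.342  1.13   0.023  3.141] [0.43072714 0.00507794 0.40464295] [-3.11835921e+00  4.29874564e-04  4.88950302e-03]
[460  31  24  25 496] [471.2641129   43.25201613]
[376  40  23  33 513] [387.03118908  56.07602339]
[185  44  12  15  76] [189.86842105  50.88157895]
[268  44  17  56 127] [279.07874016  65.27559055]
[217 156  20  25 353] [227.09065156 168.00283286]
red [439  17   7  55 308] [441.96428571  43.9025974 ] [ 0.54760739 -0.16354849  0.024     ]
red [413  21  16  54 792] [420.61363636  48.32070707] [ 0.5437506  -0.14416423  0.024     ]
red [341  60  18   7  89] [349.42696629  63.03370787] [ 0.53061605 -0.07806826  0.024     ]
red [280 102  30  18 154] [294.14285714 110.01948052] [ 0.48624437 -0.02645356  0.024     ]
knob top [0.4361675  0.03819197 0.064     ] foot [0.4448439  0.03752222 0.064     ]
((233.14515686035156, 78.89222717285156), (91.61575317382812, 96.85562133789062), 170.34373474121094) dish [0.51559315 0.03361788 0.0385    ]
```

```bash
python3 -m pendant '[{"hand":0.2,"dx":0,"dy":-0.02,"dz":0,"twist":-0.12},{"hand":0.2,"dx":0,"dy":-0.012,"dz":0,"twist":-0.12},{"hand":0.2,"dx":0,"dy":0,"dz":0,"twist":-0.02},{"hand":0.2,"dx":0,"dy":0,"dz":0,"twist":0}]'
python3 -c "
from rig import *
s=get_state();print(s['joints'],s['tcp_pos'],s['tool_rot'])"
```

```text
time: 2.6
tcp_pos: [0.4292, 0.0367, 0.4054]
tool_rot: [-3.12, -0.005, 0.263]
wrist_force: [-0.6, 0.3, -0.4]
grip_width: 0.601
grasp_force: 0.0
[ 0.07765559  0.09790799 -0.34181063  1.12974844  0.0226797   2.95601251] [0.42918788 0.0367397  0.40539456] [-3.11954746 -0.00549089  0.26319028]
```

```bash
cat >> h.py <<'E'
def delta(s,target,L):
    R=Rot.from_euler('xyz',s['tool_rot']).as_matrix();tip=np.array(s['tcp_pos'])+R[:,2]*L
    d=np.array(target)-tip
    print("tip",np.round(tip,4),"yaw",round(s['tool_rot'][2],3),"tool delta",np.round(R.T@d,4))
C=np.array([.5147,.0335,0]);yw=-1.4285
u=np.array([np.cos(yw),np.sin(yw),0]);v=np.array([-u[1],u[0],0])
def st(x,y,z): return C+u*x+v*y+np.array([0,0,z])
E
python3 -c "
from rig import *
from h import *
delta(get_state(),(.432,.038,.048),.155)"
```

```text
tip [0.4291 0.0403 0.2504] yaw 0.263 tool delta [0.0011 0.0074 0.2023]
```

```bash
python3 -m pendant '[{"hand":0.2,"dx":0.001,"dy":0.007,"dz":0.02,"twist":0},{"hand":0.2,"dx":0,"dy":0,"dz":0.04,"twist":0},{"hand":0.2,"dx":0,"dy":0,"dz":0.04,"twist":0},{"hand":0.2,"dx":0,"dy":0,"dz":0.04,"twist":0},{"hand":0.2,"dx":0,"dy":0,"dz":0.03,"twist":0},{"hand":0.2,"dx":0,"dy":0,"dz":0.02,"twist":0},{"hand":0.2,"dx":0,"dy":0,"dz":0.012,"twist":0},{"hand":0.2,"dx":0,"dy":0,"dz":0,"twist":0}]'
python3 -c "
from rig import *
from h import *
delta(get_state(),(.432,.038,.048),.155)
cv2.imwrite('pics/w3.png',capture('wrist')[:,:,::-1])"
```

```text
time: 3.4
tcp_pos: [0.431, 0.0342, 0.2018]
tool_rot: [-3.119, -0.002, 0.262]
wrist_force: [0.2, -0.5, 0.0]
grip_width: 0.6
grasp_force: 0.0
tip [0.4303 0.0377 0.0468] yaw 0.262 tool delta [ 0.0017  0.0001 -0.0012]
```

View pics/w3.png

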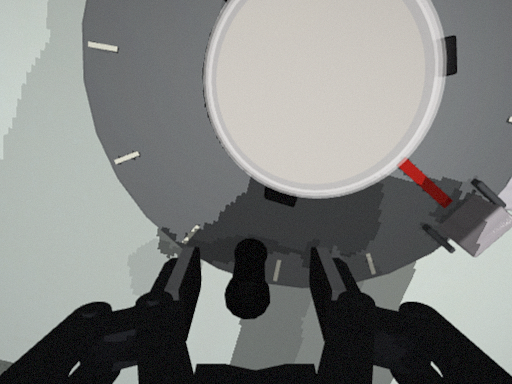

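The knob sits between the pads at (250,270), slightly left of centre, and the dish is clear. Closing the gripper.

```bash
python3 -m pendant '[{"hand":-1,"dx":0.001,"dy":0,"dz":0,"twist":0},{"hand":-1,"dx":0,"dy":0,"dz":0,"twist":0},{"hand":-1,"dx":0,"dy":0,"dz":0,"twist":0},{"hand":-1,"dx":0,"dy":0,"dz":0,"twist":0},{"hand":-1,"dx":0,"dy":0,"dz":0,"twist":0},{"hand":-1,"dx":0,"dy":0,"dz":0,"twist":0}]' 20
python3 -c "
from rig import *
from h import *
delta(get_state(),(.432,.038,.048),.155)
s=get_state();c=get_calibration('wrist');im=capture('wrist')[:,:,::-1].copy()
hsv=cv2.cvtColor(im,cv2.COLOR_BGR2HSV);r=((hsv[...,1]>120)&((hsv[...,0]<10)|(hsv[...,0]>170))).astype(np.uint8)
n,l,st_,ce=cv2.connectedComponentsWithStats(r)
for i in range(1,n):
    if st_[i][4]>40:
        p=ray(c,*ce[i],.022)-C;a=np.arctan2(p[1],p[0]);print(st_[i],p,a,a-yw)
p=ray(c,250,245,.03);print('knob foot',p)
"
```

```text
time: 4.05
tcp_pos: [0.4334, 0.035, 0.2042]
tool_rot: [-3.119, -0.007, 0.264]
wrist_force: [-1.2, 1.1, 6.5]
grip_width: 0.195
grasp_force: 19.6
tip [0.4336 0.0386 0.0492] yaw 0.264 tool delta [-0.0017  0.0002  0.0012]
[399 163  54  46 696] [-0.0263539 -0.0618174  0.022    ] -1.9737832543458729 -0.5452832543458728
knob foot [0.44042362 0.04349182 0.03      ]
```

```bash
python3 -m pendant '[{"hand":-1,"dx":-0.0013,"dy":0.0044,"dz":0,"twist":-0.0545},{"hand":-1,"dx":-0.0013,"dy":0.0044,"dz":0,"twist":-0.0545},{"hand":-1,"dx":-0.0013,"dy":0.0044,"dz":0,"twist":-0.0545},{"hand":-1,"dx":-0.0013,"dy":0.0044,"dz":0,"twist":-0.0545},{"hand":-1,"dx":-0.0013,"dy":0.0044,"dz":0,"twist":-0.0545},{"hand":-1,"dx":-0.0013,"dy":0.0044,"dz":0,"twist":-0.0545},{"hand":-1,"dx":-0.0013,"dy":0.0044,"dz":0,"twist":-0.0545},{"hand":-1,"dx":-0.0013,"dy":0.0044,"dz":0,"twist":-0.0545},{"hand":-1,"dx":-0.0013,"dy":0.0044,"dz":0,"twist":-0.0545},{"hand":-1,"dx":-0.0013,"dy":0.0044,"dz":0,"twist":-0.0545},{"hand":-1,"dx":0,"dy":0,"dz":0,"twist":0},{"hand":-1,"dx":0,"dy":0,"dz":0,"twist":0}]'
cat > ang.py <<'E'
from rig import *
from h import *
import sys
def look(cam,name):
    c=get_calibration(cam);im=capture(cam)[:,:,::-1].copy();cv2.imwrite('pics/%s.png'%name,im)
    hsv=cv2.cvtColor(im,cv2.COLOR_BGR2HSV);r=((hsv[...,1]>120)&((hsv[...,0]<10)|(hsv[...,0]>170))).astype(np.uint8)
    n,l,s_,ce=cv2.connectedComponentsWithStats(r)
    for i in range(1,n):
        p=ray(c,*ce[i],.022)-C
        if s_[i][4]>7 and np.hypot(*p[:2])<.25:a=np.arctan2(p[1],p[0]);print(cam,s_[i],"r %.3f ang %.3f"%(np.hypot(*p[:2]),a-yw))
look(sys.argv[1],sys.argv[2])
E
python3 ang.py wrist w4; python3 -c "
from rig import *
from h import *
delta(get_state(),C,.155)"
```

```text
time: 5.3
tcp_pos: [0.4437, -0.0094, 0.204]
tool_rot: [-3.128, -0.018, 0.809]
wrist_force: [-2.2, -0.5, 15.0]
grip_width: 0.197
grasp_force: 20.1
wrist [395 159  55  45 696] r 0.067 ang 0.031
wrist [483 238  20  17 175] r 0.118 ang 0.005
tip [ 0.4441 -0.0058  0.0491] yaw 0.809 tool delta [0.0763 0.0246 0.0501]
```

```bash
python3 -m pendant '[{"hand":-1,"dx":0.0006,"dy":-0.002,"dz":-0.001,"twist":0.025},{"hand":-1,"dx":0,"dy":0,"dz":0,"twist":0},{"hand":-1,"dx":0,"dy":0,"dz":0,"twist":0},{"hand":0.0,"dx":0,"dy":0,"dz":0,"twist":0},{"hand":0.0,"dx":0,"dy":0,"dz":0,"twist":0},{"hand":0.0,"dx":0,"dy":0,"dz":0,"twist":0},{"hand":0.0,"dx":0,"dy":0,"dz":0,"twist":0}]'
python3 ang.py wrist w5
python3 -m pendant '[{"hand":0,"dx":0,"dy":0,"dz":-0.03,"twist":0},{"hand":0,"dx":0,"dy":0,"dz":-0.04,"twist":0},{"hand":0,"dx":0,"dy":0,"dz":-0.04,"twist":0},{"hand":-1,"dx":0,"dy":0,"dz":-0.04,"twist":0},{"hand":-1,"dx":0,"dy":0,"dz":0,"twist":0},{"hand":-1,"dx":0,"dy":0,"dz":0,"twist":0}]'
python3 ang.py wrist w6; python3 ang.py top t6;  python3 -c "
from rig import *
from h import *
c=get_calibration('wrist');print([proj(c,p) for p in (st(123,0,140)*1,)])
delta(get_state(),st(.16,0,.15),.173)"
```

```text
time: 6.05
tcp_pos: [0.4416, -0.0075, 0.203]
tool_rot: [-3.124, -0.015, 0.784]
wrist_force: [0.3, -0.2, 0.6]
grip_width: 0.496
grasp_force: 0.0
wrist [399 158  55  46 713] r 0.067 ang -0.004
wrist [493 233  19  17 176] r 0.118 ang 0.004
time: 6.7
tcp_pos: [0.4422, -0.011, 0.354]
tool_rot: [-3.127, -0.018, 0.784]
wrist_force: [-0.5, -0.1, -0.8]
grip_width: 0.009
grasp_force: 0.0
wrist [327 124  30  25 202] r 0.066 ang -0.007
wrist [373 160  17  14  92] r 0.113 ang 0.002
wrist [ 429  194   67   57 1988] r 0.210 ang 0.033
top [309 185   6  13  53] r 0.163 ang 0.024
top [294 194   5   2   8] r 0.113 ang 0.002
top [277 196  10   3  17] r 0.067 ang -0.013
[(np.float64(-27.744091890360693), np.float64(-136.03047409181545))]
tip [ 0.4407 -0.0069  0.1791] yaw 0.784 tool delta [-0.0152  0.1523  0.0261]
```

View pics/w6.png

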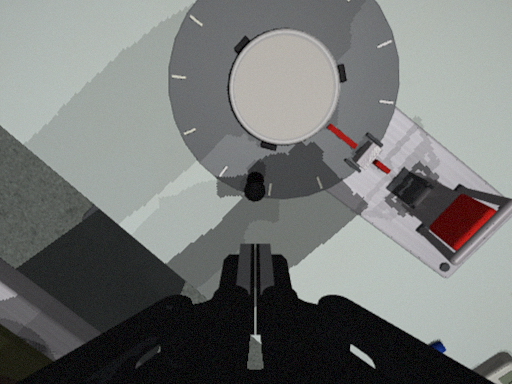

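The stripe and pointer are lined up in both views, within about 0.01 rad. The loop stands raised round the red grip at about (460,225), and the knob is released. Next I'll work out the latch position and go to its outer side.

```bash
python3 -c "
from rig import *
from h import *
def stc(p): q=p-C; return np.round([q@u,q@v,q[2]],4)
c=get_calibration('top')
for z in (.08,.1): print('top lever',stc(ray(c,311.3,191.4,z)))
c=get_calibration('wrist')
for p in [(490,197),(433,245)]: print('far/near grip', stc(ray(c,*p,.1)))
delta(get_state(),st(.175,0,.175),.173)"
```

```text
top lever [0.1543 0.0016 0.08  ]
top lever [0.1516 0.0008 0.1   ]
far/near grip [0.1528 0.0231 0.1   ]
far/near grip [ 0.1482 -0.0259  0.1   ]
tip [ 0.4407 -0.0069  0.1791] yaw 0.784 tool delta [-0.0238  0.1639  0.0008]
```

```bash
python3 -m pendant '[{"hand":-1,"dx":0,"dy":0,"dz":-0.03,"twist":0},{"hand":-1,"dx":-0.007,"dy":0.035,"dz":0,"twist":0},{"hand":-1,"dx":-0.009,"dy":0.04,"dz":0,"twist":0},{"hand":-1,"dx":-0.009,"dy":0.04,"dz":0,"twist":0},{"hand":-1,"dx":-0.009,"dy":0.04,"dz":0,"twist":0},{"hand":-1,"dx":-0.009,"dy":0.04,"dz":0,"twist":0.12},{"hand":-1,"dx":0,"dy":0,"dz":0,"twist":0.13},{"hand":-1,"dx":0,"dy":0,"dz":0,"twist":0.13},{"hand":-1,"dx":0,"dy":0,"dz":0,"twist":0.13},{"hand":-1,"dx":0,"dy":0,"dz":0,"twist":0.13},{"hand":-1,"dx":0,"dy":0,"dz":0,"twist":0},{"hand":-1,"dx":0,"dy":0,"dz":0,"twist":0}]'
python3 ang.py wrist w7; python3 -c "
from rig import *
from h import *
delta(get_state(),st(.155,0,.128),.173);c=get_calibration('wrist');print(c['pose'])
for p in [(.158,.019,.036),(.128,0,.115),(.1255,0,.142),(.152,0,.12)]: print(p,proj(c,st(*p)))"
```

```text
time: 8.0
tcp_pos: [0.5488, -0.1799, 0.3777]
tool_rot: [-3.117, -0.0, 0.147]
wrist_force: [-0.9, -0.3, -0.6]
grip_width: 0.004
grasp_force: 0.0
wrist [155 167  15   6  43] r 0.113 ang 0.028
wrist [148 169   3   6  17] r 0.101 ang 0.006
wrist [100 170  25   5 123] r 0.063 ang -0.009
wrist [169 171  22  55 956] r 0.132 ang -0.205
tip [ 0.5484 -0.1758  0.2052] yaw 0.146 tool delta [-0.0035 -0.0551  0.0785]
[[ 0.14552699 -0.93959365 -0.30981553  0.62733087]
 [-0.98905127 -0.14591498 -0.0220546  -0.16750596]
 [-0.02448437  0.30963298 -0.95054086  0.34708019]
 [ 0.          0.          0.          1.        ]]
(0.158, 0.019, 0.036) (np.float64(202.54433061681414), np.float64(156.85730931661044))
(0.128, 0, 0.115) (np.float64(145.0073357955325), np.float64(203.15476467416107))
(0.1255, 0, 0.142) (np.float64(127.62603544851302), np.float64(216.60820826221294))
(0.152, 0, 0.12) (np.float64(175.46735412436507), np.float64(205.83261413442492))
```

View pics/w7.png

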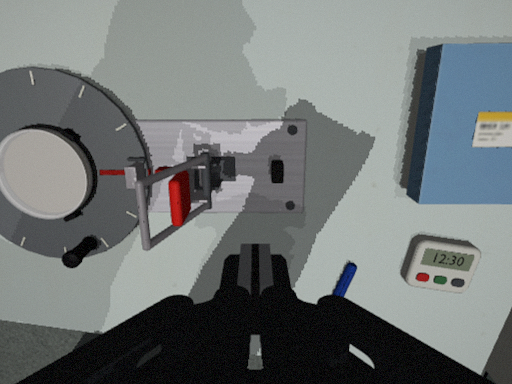

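The side view shows the loop's bar from (142,185) to (147,247) and the grip at columns 169–191. That puts the bar at about stage (136, 0, 142) mm and the lever at about 1.55 rad. I'll lower the shut fingers on the outer side of the bar, just above the lever end.

```bash
python3 -m pendant '[{"hand":-1,"dx":-0.0035,"dy":-0.025,"dz":0,"twist":0},{"hand":-1,"dx":0,"dy":-0.022,"dz":0,"twist":0},{"hand":-1,"dx":0,"dy":0,"dz":0.03,"twist":0},{"hand":-1,"dx":0,"dy":0,"dz":0.03,"twist":0},{"hand":-1,"dx":0,"dy":0,"dz":0.018,"twist":0},{"hand":-1,"dx":0,"dy":0,"dz":0,"twist":0}]'
python3 -c "
from rig import *
from h import *
delta(get_state(),st(.163,0,.126),.173);cv2.imwrite('pics/w8.png',capture('wrist')[:,:,::-1])"
```

```text
time: 8.65
tcp_pos: [0.5373, -0.1316, 0.2994]
tool_rot: [-3.116, 0.003, 0.146]
wrist_force: [-0.9, -0.2, -0.0]
grip_width: -0.003
grasp_force: 0.0
tip [ 0.5361 -0.1273  0.1265] yaw 0.146 tool delta [0.0016 0.0008 0.0004]
```

View pics/w8.png

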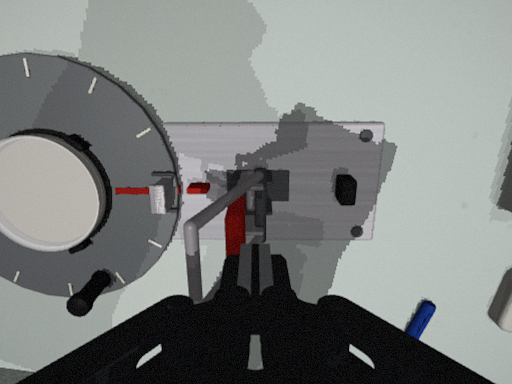

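The fingers are outside the bar, which runs along column 190, and above the red grip at (236,225). I'm pushing the bar toward the turntable.

```bash
python3 -m pendant '[{"hand":-1,"dx":0.001,"dy":-0.005,"dz":0,"twist":0},{"hand":-1,"dx":0,"dy":-0.005,"dz":0,"twist":0},{"hand":-1,"dx":0,"dy":-0.005,"dz":0,"twist":0},{"hand":-1,"dx":0,"dy":-0.005,"dz":0,"twist":0},{"hand":-1,"dx":0,"dy":-0.005,"dz":0,"twist":0},{"hand":-1,"dx":0,"dy":-0.005,"dz":0,"twist":0},{"hand":-1,"dx":0,"dy":-0.005,"dz":0,"twist":0},{"hand":-1,"dx":0,"dy":-0.005,"dz":0,"twist":0},{"hand":-1,"dx":0,"dy":-0.005,"dz":0.003,"twist":0},{"hand":-1,"dx":0,"dy":-0.005,"dz":0.003,"twist":0},{"hand":-1,"dx":0,"dy":0,"dz":0,"twist":0},{"hand":-1,"dx":0,"dy":0,"dz":0,"twist":0}]'
python3 -m pendant '[{"hand":-1,"dx":0,"dy":0,"dz":0,"twist":0},{"hand":-1,"dx":0,"dy":0,"dz":0,"twist":0},{"hand":-1,"dx":0,"dy":0,"dz":0,"twist":0}]'
python3 -c "
from rig import *
from h import *
delta(get_state(),st(.100,0,.09),.173);cv2.imwrite('pics/w9.png',capture('wrist')[:,:,::-1])"; python3 ang.py top t9
```

```text
time: 9.9
tcp_pos: [0.5326, -0.0824, 0.2973]
tool_rot: [-3.119, -0.002, 0.144]
wrist_force: [0.3, -0.4, 0.5]
grip_width: 0.0
grasp_force: 0.0
time: 10.2
tcp_pos: [0.5328, -0.0827, 0.2977]
tool_rot: [-3.119, -0.003, 0.144]
wrist_force: [-0.5, 0.3, 0.0]
grip_width: 0.002
grasp_force: 0.0
tip [ 0.5327 -0.0787  0.1247] yaw 0.144 tool delta [-0.002  -0.0128  0.035 ]
```

View pics/w9.png

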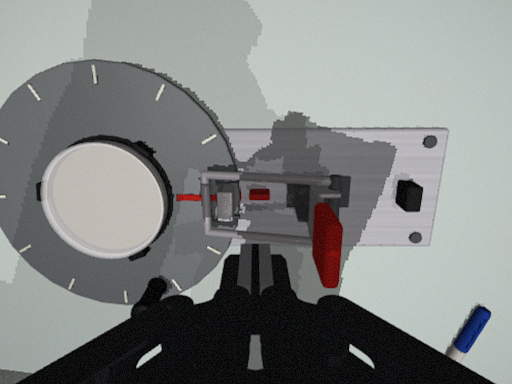

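The loop now lies round the keeper: its bar is at column 206, on the turntable side of the keeper at columns 215–235, with stripe and pointer level at row 196. Now I'll lower the fingers on the turntable side of the lever and push it over.

```bash
python3 -m pendant '[{"hand":-1,"dx":-0.002,"dy":0,"dz":0.018,"twist":0},{"hand":-1,"dx":0,"dy":0,"dz":0.017,"twist":0},{"hand":-1,"dx":0,"dy":0.006,"dz":0,"twist":0},{"hand":-1,"dx":0,"dy":0.006,"dz":0,"twist":0},{"hand":-1,"dx":0,"dy":0.006,"dz":0,"twist":0},{"hand":-1,"dx":0,"dy":0.006,"dz":0,"twist":0},{"hand":-1,"dx":0,"dy":0.006,"dz":0,"twist":0},{"hand":-1,"dx":0,"dy":0.006,"dz":0,"twist":0},{"hand":-1,"dx":0,"dy":0.006,"dz":0,"twist":0},{"hand":-1,"dx":0,"dy":0,"dz":0,"twist":0}]'
cat > chk.py <<'E'
from rig import *
from h import *
import sys
delta(get_state(),st(float(sys.argv[1]),0,float(sys.argv[2])),.173)
c=get_calibration('wrist');im=capture('wrist')[:,:,::-1].copy()
hsv=cv2.cvtColor(im,cv2.COLOR_BGR2HSV);r=((hsv[...,1]>120)&((hsv[...,0]<10)|(hsv[...,0]>170))).astype(np.uint8)
n,l,s_,ce=cv2.connectedComponentsWithStats(r)
for i in range(1,n):
    if s_[i][4]>30:
        o=[]
        for z in (.022,.045):
            p=ray(c,*ce[i],z)-C;o+=[np.round([p@u,p@v],3)]
        print(s_[i],*o)
E
python3 chk.py .18 .09
```

```text
time: 11.3
tcp_pos: [0.5369, -0.1243, 0.2616]
tool_rot: [-3.119, -0.003, 0.143]
wrist_force: [-0.5, -0.4, -0.5]
grip_width: -0.0
grasp_force: 0.0
tip [ 0.5368 -0.1204  0.0887] yaw 0.143 tool delta [-0.0001  0.0245 -0.0019]
[185 201  26  13 306] [0.116 0.003] [0.12  0.011]
[173 204   4  12  34] [0.1   0.001] [0.107 0.01 ]
[101 207  40   8 285] [ 0.063 -0.   ] [0.074 0.008]
[ 275  221   53   84 2812] [ 0.187 -0.038] [ 0.184 -0.025]
```

```bash
python3 -m pendant '[{"hand":-1,"dx":0,"dy":0.006,"dz":0,"twist":0},{"hand":-1,"dx":0,"dy":0.006,"dz":0,"twist":0},{"hand":-1,"dx":0,"dy":0.006,"dz":0,"twist":0},{"hand":-1,"dx":0,"dy":0.006,"dz":0,"twist":0},{"hand":-1,"dx":0,"dy":0,"dz":0,"twist":0}]'
python3 -m pendant '[{"hand":-1,"dx":0,"dy":0.006,"dz":0.004,"twist":0},{"hand":-1,"dx":0,"dy":0.006,"dz":0.004,"twist":0},{"hand":-1,"dx":0,"dy":0.006,"dz":0.005,"twist":0},{"hand":-1,"dx":0,"dy":0,"dz":0,"twist":0}]'
python3 chk.py .215 .048
```

```text
time: 11.85
tcp_pos: [0.5402, -0.1481, 0.261]
tool_rot: [-3.119, -0.003, 0.143]
wrist_force: [0.6, 0.5, 0.5]
grip_width: -0.001
grasp_force: 0.4
time: 12.25
tcp_pos: [0.5428, -0.1658, 0.2467]
tool_rot: [-3.119, -0.002, 0.143]
wrist_force: [0.0, 0.0, -0.5]
grip_width: -0.001
grasp_force: 0.0
tip [ 0.5427 -0.1619  0.0738] yaw 0.143 tool delta [-0.0001  0.0181  0.0254]
[112 207  33  15 395] [0.117 0.003] [0.127 0.012]
[102 211   6  12  48] [0.102 0.002] [0.113 0.011]
[ 24 215  42   8 323] [ 0.063 -0.   ] [0.079 0.009]
[ 253  216   74   84 3790] [ 0.223 -0.022] [ 0.22 -0.01]
```

```bash
python3 -m pendant '[{"hand":-1,"dx":0,"dy":0.005,"dz":0.005,"twist":0},{"hand":-1,"dx":0,"dy":0.005,"dz":0.005,"twist":0},{"hand":-1,"dx":0,"dy":0.005,"dz":0.005,"twist":0},{"hand":-1,"dx":0,"dy":0.003,"dz":0.004,"twist":0}]'
python3 -m pendant '[{"hand":-1,"dx":0,"dy":0,"dz":0.004,"twist":0},{"hand":-1,"dx":0,"dy":0,"dz":0.003,"twist":0},{"hand":-1,"dx":0,"dy":0,"dz":0,"twist":0},{"hand":-1,"dx":0,"dy":0,"dz":0,"twist":0}]'
python3 chk.py .215 .048
```

```text
time: 12.7
tcp_pos: [0.5453, -0.1827, 0.2276]
tool_rot: [-3.119, -0.003, 0.143]
wrist_force: [0.6, 0.0, 0.8]
grip_width: -0.002
grasp_force: 0.0
time: 13.1
tcp_pos: [0.5452, -0.182, 0.2215]
tool_rot: [-3.119, -0.003, 0.144]
wrist_force: [-0.7, -0.7, 3.3]
grip_width: 0.003
grasp_force: 1.3
tip [ 0.5451 -0.1781  0.0485] yaw 0.144 tool delta [-0.0001  0.0013  0.0005]
[ 238  217   76   72 3185] [ 0.229 -0.004] [0.227 0.008]
[ 63 221  41  18 553] [0.118 0.003] [0.131 0.014]
[ 52 226   9  14  90] [0.102 0.002] [0.118 0.012]
```

```bash
python3 -m pendant '[{"hand":-1,"dx":0,"dy":0.006,"dz":0,"twist":0},{"hand":-1,"dx":0,"dy":0.004,"dz":0.002,"twist":0},{"hand":-1,"dx":0,"dy":0,"dz":0.001,"twist":0},{"hand":-1,"dx":0,"dy":0,"dz":0.001,"twist":0},{"hand":-1,"dx":0,"dy":0,"dz":0,"twist":0}]'
python3 chk.py .215 .048
```

```text
time: 13.65
tcp_pos: [0.5464, -0.1896, 0.2207]
tool_rot: [-3.112, -0.006, 0.145]
wrist_force: [-7.6, 10.9, 28.6]
grip_width: -0.004
grasp_force: 14.6
tip [ 0.5467 -0.1843  0.0478] yaw 0.145 tool delta [-0.0007 -0.0052 -0.0001]
[ 225  219   75   72 2681] [ 0.226 -0.001] [0.226 0.01 ]
[ 52 222  42  18 566] [0.118 0.003] [0.132 0.014]
[ 41 227  10  13  89] [0.102 0.002] [0.119 0.012]
```

The force jumped to 29 N at a tip height of 48 mm, so the lever is on its stop. I'll retreat straight up and verify.

```bash
python3 -m pendant '[{"hand":-1,"dx":0,"dy":0,"dz":-0.01,"twist":0},{"hand":-1,"dx":0,"dy":0,"dz":-0.04,"twist":0},{"hand":-1,"dx":0,"dy":0,"dz":-0.04,"twist":0},{"hand":-1,"dx":0,"dy":0,"dz":-0.04,"twist":0},{"hand":-1,"dx":0.0,"dy":0,"dz":0,"twist":0},{"hand":-1,"dx":0,"dy":0,"dz":0,"twist":0},{"hand":-1,"dx":0,"dy":0,"dz":0,"twist":0}]'
python3 chk.py .215 .048; python3 ang.py top t10; python3 - <<'E'
from rig import *
from h import *
c=get_calibration('top')
for x in (.206,.242): print('closed grip edge -> top px',proj(c,st(x,0,.048)))
c=get_calibration('wrist');im=capture('wrist')[:,:,::-1].copy();
for x,y,z in [(.206,.018,.048),(.206,-.018,.048),(.242,.018,.048),(.242,-.018,.048),(.080,0,.03),(.09,0,.044)]: print('wrist exp',(x,y),np.round(proj(c,st(x,y,z))))
print(get_state()['wrist_force'])
# grey row profile across keeper and bar, at y=0.015 beside keeper
for x in range(60,112,2): 
    q=proj(c,st(x/1000,.0145,.028)); 
    if 0<=q[0]<512: print(x,int(im[int(round(q[1])),int(round(q[0]))].mean()),end='; ')
E
```

```text
time: 14.4
tcp_pos: [0.5464, -0.1948, 0.3457]
tool_rot: [-3.118, -0.001, 0.144]
wrist_force: [-0.0, 0.3, -0.3]
grip_width: -0.002
grasp_force: 0.0
tip [ 0.546  -0.1907  0.1727] yaw 0.144 tool delta [ 0.0007 -0.0084  0.1249]
[ 234  161   43   42 1749] [ 0.223 -0.004] [0.223 0.002]
[127 170  23   9 158] [0.116 0.002] [0.125 0.008]
[ 67 174  30   6 169] [ 0.064 -0.   ] [0.077 0.006]
[417 286  13   9  99] [ 0.391 -0.115] [ 0.378 -0.1  ]
top [327 192  11   4  33] r 0.227 ang -0.047
top [277 196  10   3  16] r 0.068 ang -0.015
closed grip edge -> top px (np.float64(326.6077334539383), np.float64(190.4275850153186))
closed grip edge -> top px (np.float64(338.1914742940039), np.float64(188.9791306094026))
wrist exp (0.206, 0.018) [234. 164.]
wrist exp (0.206, -0.018) [235. 205.]
wrist exp (0.242, 0.018) [278. 164.]
wrist exp (0.242, -0.018) [278. 206.]
wrist exp (0.08, 0) [ 95. 178.]
wrist exp (0.09, 0) [ 99. 182.]
[-0.32315407 -0.46087835  0.06759662]
60 85; 62 84; 64 83; 66 84; 68 86; 70 83; 72 88; 74 83; 76 84; 78 90; 80 85; 82 62; 84 52; 86 59; 88 143; 90 102; 92 58; 94 54; 96 57; 98 58; 100 37; 102 28; 104 60; 106 65; 108 76; 110 69;
```

The grip lies exactly where the closed lever should be: columns 234–277 against the predicted 234–278. I'll also check numerically, from over the keeper, that the bar is under the lip.

```bash
python3 -m pendant '[{"hand":-1,"dx":0,"dy":-0.03,"dz":0,"twist":0},{"hand":-1,"dx":0,"dy":-0.03,"dz":0,"twist":0},{"hand":-1,"dx":0,"dy":-0.03,"dz":0,"twist":0},{"hand":-1,"dx":0,"dy":-0.035,"dz":0,"twist":0},{"hand":-1,"dx":0,"dy":0,"dz":0,"twist":0},{"hand":-1,"dx":0,"dy":0,"dz":0,"twist":0}]'
python3 ang.py wrist w11; python3 - <<'E'
from rig import *
from h import *
c=get_calibration('wrist');im=cv2.imread('pics/w11.png').mean(2)
print('cam stage x',(np.array(c['pose'])[:3,3]-C)@u)
print('     '+' '.join('%3d'%x for x in range(74,112,2)))
for y in range(-26,27,4):
    print('%4d '%y+' '.join('%3d'%im[tuple(int(round(t)) for t in proj(c,st(x/1000,y/1000,.04))[::-1])] for x in range(74,112,2)))
E
```

```text
time: 15.15
tcp_pos: [0.5286, -0.0705, 0.3491]
tool_rot: [-3.119, -0.001, 0.145]
wrist_force: [0.4, -1.3, -0.2]
grip_width: 0.004
grasp_force: 0.0
wrist [ 382  162   47   41 1729] r 0.233 ang -0.017
wrist [266 171  17   8 130] r 0.114 ang 0.017
wrist [204 174  35   6 201] r 0.066 ang -0.007
cam stage x 0.10466820563476542
      74  76  78  80  82  84  86  88  90  92  94  96  98 100 102 104 106 108 110
 -26 105 108 106 106 105 106 111 107 108 111  75 165  86  91  92  91  89  92  89
 -22 105 112 108 105 107 110 107 109 109 109  91 136 132  94  97  94  96  97  98
 -18 113 114 104 107 106 108 107 105 137 130  74  77  78  78  81  88  84  93  90
 -14 117 113 117 114 119 115 112 122 170  98  76  68  58  81  83  79  68  69  70
 -10 117 118 116 116 124  71  75  86  94 107 117 126 120  53 105  98  94  81  99
  -6 121 123 120 119 122 115 103  70  96 105 100 110 152  74  85  82  80  78  81
  -2  66  66  72  66  67  64  65  56  97 101 112 114 149  94 110 112 109 110 110
   2  55  58  63  60  63  64  49  65 102 105 113 123 146  81 107 104 105 112 106
   6  46  36  42  38  29  39  72  59 104 105 121 135 138  47 104 107  86  29  39
  10  67  72  66  70  68  70  68  59  81  83  98  93 103  90 108 109  92  19  21
  14  69  68  70  72  65  65  69  67  75  68  57  58  58  99 107 108 107 104  94
  18 126 127 123 109 102  79  72 130 169  82  46  43  39  74 108 106 110 105 108
  22 122 124 127 123 122 127 129 136 177 119  67  67  56  97  98  98  95  92  89
  26 119 116 125 124 122 126 127 112 145 144 140 113 100  91  90  88  90  89  90
```

The keeper's top is unobstructed from x = 89 to 99 mm. Its lip edge has moved about 4 mm out from 85, and the bar shows only either side of it at x ≈ 90, so it is hooked under the lip. The stripe is still aligned, so I'm handing the job in.

```bash
python3 -c "
from rig import *
print(finish_job())"
```

```text
the job is handed in; nothing more can be done
None
```

I handed the job in at about 15 s of robot time: the turntable is on its pointer (about 0.01 rad off), the loop is hooked under the keeper's lip, the lever is flat with the keeper drawn out about 4 mm, and the dish was not touched; the judge gave no verdict back.

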